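# Third hand for fastening a photometer's cell holder

## Robot

A 6-joint arm with a two-finger parallel gripper is mounted at the origin on the work surface. World frame = base frame: x ahead of the robot, y to its left, z up, the work surface at z = 0. Lengths are in m, angles in degrees, forces in N, time in s.
With the tool pointing down it reaches from about 0.3 to 0.75 m from the base axis. Payload 8.5 kg.
Tool frame: the origin (TCP) lies on the centre line of the jaws, within the pads' length; the fingertips stand 25 mm ahead of it and the grasp point (between the pads) lies 6 mm ahead of it; z points along the fingers, y is the line along which they close (so a half turn about z gives the same grasp; the last joint's range is limited). The gripper opens to 85 mm and grips with 20 to 120 N. Pads are 22 mm wide; open, the fingers measure 114 mm over their backs; the gripper's body (76 mm by 85 mm) begins 54 mm behind the grasp point. The pads swing forward as they close: fully open they stand 13 mm farther back than shut.
Start: joints at [-77.768, 21.807, 74.336, -0, 83.858, -12.336], TCP at [0.229, -0.5, 0.256] pointing down, gripper open.
Joint ranges: [-178.18, 178.18], [-50.72, 133.34], [12.68, 142.11], [-81.47, 261.47], [9.98, 163.14], [-165.26, 165.26]. Speed limits (degrees/s): [136.94, 136.94, 180, 180, 180, 180].

## Interface

Orientations are given as a 3x3 rotation matrix whose columns are the frame's x, y, z axes.
In Python, from rig import telemetry, optics, env gives the robot as it stands.
- The arm moves only by the tool send_rows, never from a script. Its argument "deltas" is a list that holds one entry, the list of rows, each a list of 7 numbers: the shift along the tool's x, y, z in m, then the turn, a rotation vector about the tool's x, y, z in rad, then the opening, from -1 (shut) to 1 (fully open), so that 0 is half open. In form: [[[x, y, z, ax, ay, az, grip], ...]]. A call has 1 to 12 rows; each row shifts and turns the commanded pose from where the row before left it, along the tool's axes as they then stand; what a row does not reach is not made up. A row lasts 1/8 s, in which the tool goes at most 62.5 mm and 10.7 degrees, less where a joint would pass 70% of its speed; a pose out of reach is approached as far as the arm can. A call is refused whole if a number of a shift passes 0.0625 or a number of a turn 0.188, either way. A call with a gripper value outside its range is refused whole. The fingers move at their own pace and stop on an object; "squeeze" is the grip in N (left out, the last holds). Time passes only in rows, so rows that do not move let the fingers close. It gives the time, the measured TCP pose, the force, the opening and the grip force at its end, in the units of the state.
- telemetry.observe(): the state, without advancing time (a new reading comes with each control period).
- optics.get_image(name): name is "scene" or "top" or "wrist"; returns a dict with "image" (420x560x3 uint8, red, green, blue), "range_z" (420x560 float32, m along the optical axis (not along the pixel's ray), 0 where there is no reading), "K" (3x3 intrinsics, pixels), "rvec" (rotation vector, rad) and "tvec" (3), from world to camera coordinates, as OpenCV has them; the wrist camera has in their place "hand_eye" (4x4, takes a point from camera to tool coordinates, whose origin is the TCP and whose axes are the flange's). Camera axes: x right, y down, z forward; pixel columns grow to the right and rows downward; lengths in m; the calibration is good to about 2 mm. A picture is of the moment at which its call begins: read the wrist's pose just before it.
- env.close_job(): hands the job in; it is judged then, once.
The state is a dict: "time_s": time; "q": joint angles; "qvel": joint speeds; "joint_efforts": joint torques, N m; "position": TCP position; "tool_rot": TCP orientation; "ft_force": force on the tool from outside, world axes, zero at the start; "wrist_torque": the same for the moment, N m; "grip_width": finger opening in m; "gripper_force": force on a finger pad.
Only numpy, scipy, OpenCV 4.12 (cv2) and the standard library are available. Lean on these libraries where they do the work, as an engineer would, in place of code of your own. Each camera call takes 0.05 s, during which the arm holds its last target. There are 200 camera calls.

## Task

The photometer's cover is off for service: pick up the long six-cell holder from the bench, set it flat on the cell carriage (do not drop it) with its slotted feet over the two tapped holes, and press its long side square against both posts of the carriage's fence. Keep pushing it steadily against the fence with about 10 N (stay between 5 and 18 N, and do not ram it), for a few seconds, so that a colleague can drive the two screws, and finish while still holding it pressed like that: do not let go. Leave everything else on the bench where it is.

Things in the scene. Friction and masses are not known exactly. Their poses are not given: they have to be found in the camera images.
- cell_holder: the part: loose six-cell holder, bare aluminium, 0.2-0.35 kg, same both ends. Block 116 long (x) x 26 (y) x 34 mm high with six 13 mm square pockets in a row, on a flange 158 x 26 x 6 that forms a foot at each end, slotted (12 x 6 mm, centred 68 from the middle). 40 mm high. Origin: centre of underside, z up. Starts upright on the bench. Grip across the 26 mm width at mid-length
- photometer: photometer without its cover, fixed, 270 x 350 mm. Origin at bench level right under the seat; x runs along the carriage and fence, away from the robot at yaw 0; y left. Its base (x -135..135, y -205..145) is 30 mm high. Right: black box and lamp house (y from -91 outwards, up to 113 mm above bench; motor on it at x -85, y -150 up to 143), lens tube reaching to y -79
- carriage: the fixed flat plate in the middle of the photometer on which the holder is set: x -88..88, y -32..51 mm, top 50 mm above the bench, two dark tapped holes at x -68 and 68, y 0. Origin and axes: the photometer's. To its left stands the black detector housing (x -31..49, y from 90, up to 93 mm above bench); a thin pull rod with a knob sticks out to x -180 towards the robot
- seat (a point): point on top of the carriage, 50 mm above the bench, midway between the tapped holes: here the origin of the cell holder belongs when flush against the fence with its slots over the holes, its x along the photometer's x (either way round). Axes: the photometer's
- fence: rigid aluminium fence on the right (-y) edge of the carriage: two posts 22 mm long in x, 16 in y, 30 high above the carriage, centred at x -47 and 47, joined by a strip 5 mm high; the 72 mm gap between them is open for a finger. The posts' faces at y -13 mm look to +y: the holder is pressed along -y. Origin and axes: the photometer's. It does not yield: what give there is lies in the arm and the fingers
- single_holder: bystander: single-cell aluminium holder, 84 x 30 x 40 mm, one square pocket; origin under its centre
- tube_holder: bystander: round-tube aluminium holder, 100 x 34 x 36 mm, one wide pocket, lens ring on one end; origin under its centre
- screw_dish: bystander: steel dish with two screws, 42 mm across, 12 mm high, on the photometer's base casting at its far left corner; origin under its centre
- screwdriver: bystander: screwdriver, 195 mm long, 24 mm thick, lying on the bench left of the photometer; origin on the bench where handle and blade meet
- cuvette_rack: bystander: white cuvette rack, 130 x 55 mm, 50 mm high with the cuvettes; origin under its centre
- wash_bottle: bystander: white wash bottle, 72 mm across, 190 mm high; origin under its centre
Not all that is in view belongs to the job. What is shaped like the cell_holder but black or brown is not meant.

How it is judged:
By the outcome, as a careful person would: the job done as asked, in the order asked, and still so for the second after the job is handed in, while the arm keeps its last pose, push and grip.
It also fails if it takes over 54 s, if anything falls off the work surface, if the arm or the gripper's body presses on something with over 40 N, if the wrist force passes 120 N, or if a joint passes its speed limit or range.

## Working session

There is one attempt and no reset: what is moved stays moved. The work goes in short steps, Python scripts to look and compute and a tool call to move; the robot and the scene stay as the last step left them, time stands still between calls to the robot, and variables do not carry over. Pictures are saved under pics/ and viewed, at most 10 in all, crops included, and the job is handed in when it is done.

Besides the shell and the picture viewer there is one more tool, called after "Call:" as name(argument=value, ...) on one line, values as JSON. send_rows: Moves the arm, as the interface text tells. Its arguments: {"type":"object","properties":{"deltas":{"type":"array"},"squeeze":{"type":"number"}},"required":["deltas"]}

```bash
mkdir -p pics; cat > h.py <<'E'
import numpy as np, cv2
from rig import telemetry, optics, env
np.set_printoptions(precision=4,suppress=True)
def cloud(d,st=None):
    Z=d['range_z'].astype(float);K=d['K'];h,w=Z.shape
    u,v=np.meshgrid(np.arange(w),np.arange(h))
    P=np.dstack([(u-K[0,2])/K[0,0]*Z,(v-K[1,2])/K[1,1]*Z,Z])
    if 'rvec' in d:
        R=cv2.Rodrigues(np.array(d['rvec'],float))[0]
        W=(P-np.array(d['tvec']).ravel())@R
    else:
        T=np.array(d['hand_eye']);W=P@T[:3,:3].T+T[:3,3]
        W=W@np.array(st['tool_rot']).T+np.array(st['position'])
    W[Z<=0]=np.nan
    return W
E
python3 - <<'E'
from h import *
s=telemetry.observe();print({k:np.round(np.array(v),3).tolist() for k,v in s.items()})
for n in ['top','scene']:
    d=optics.get_image(n);cv2.imwrite(f'pics/{n}.png',cv2.resize(d['image'][:,:,::-1],(800,600)));np.save(n+'.npy',cloud(d));print(d['K'],d['rvec'],d['tvec'])
    np.save(n+'_img.npy',d['image'])
E
```

```text
{'time_s': 0.0, 'q': [-77.768, 21.84, 74.384, -0.0, 83.857, -12.335], 'qvel': [0.067, 0.082, -0.014, -0.033, 0.009, -0.013], 'joint_efforts': [0.0, -44.845, -23.128, -0.0, 0.005, 0.0], 'position': [0.229, -0.5, 0.256], 'tool_rot': [[0.909, 0.416, -0.0], [0.416, -0.909, 0.001], [0.0, -0.001, -1.0]], 'ft_force': [0.49, 0.424, 0.25], 'wrist_torque': [0.061, -0.022, 0.01], 'gripper_force': 0.0, 'grip_width': 0.085}
[[393.4551   0.     273.4876]
 [  0.     393.4551 206.2815]
 [  0.       0.       1.    ]] [ 2.1544 -2.1773  0.1406] [0.1178 0.5026 0.8673]
[[394.3153   0.     278.9595]
 [  0.     394.3153 214.9837]
 [  0.       0.       1.    ]] [ 2.2482  1.1731 -0.3874] [-0.3959 -0.2191  1.2027]
```

View pics/top.png

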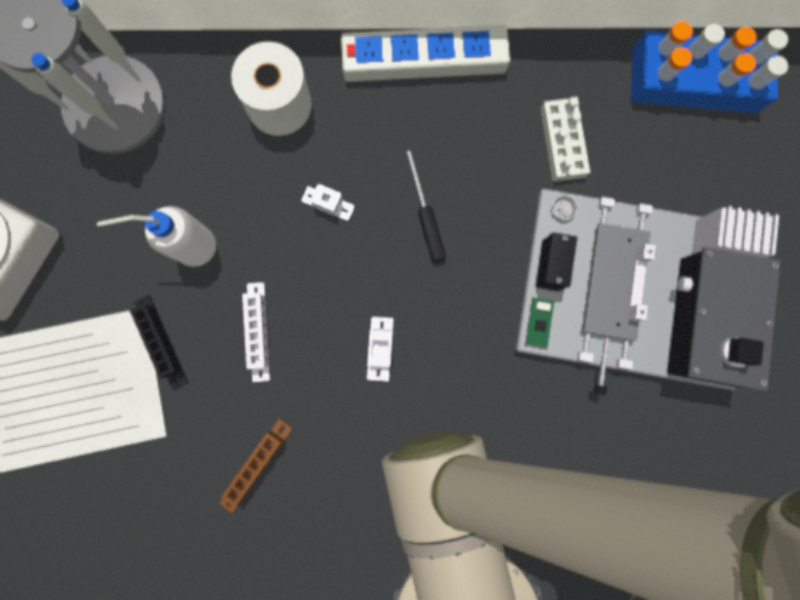

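View pics/scene.png

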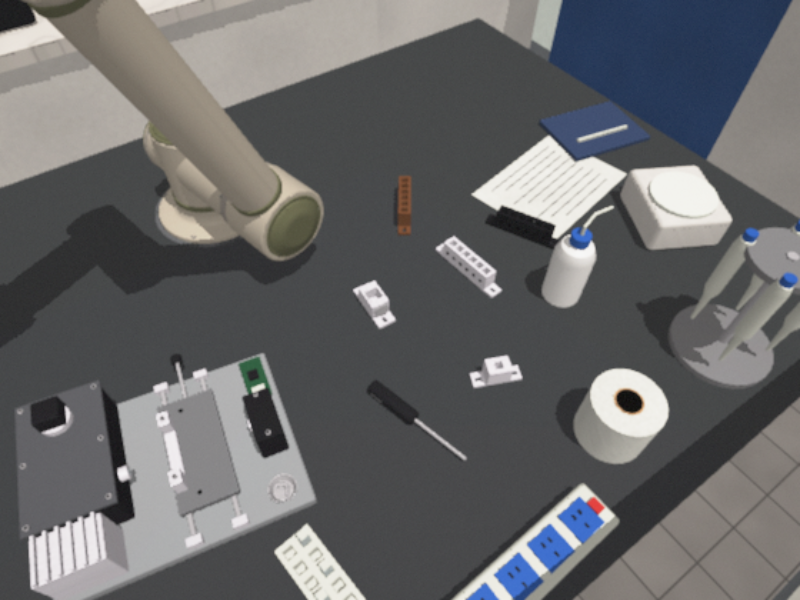

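The top view shows these candidates (pixels in the 800x600 view):
- bare six-cell holder at (256,332)
- black look-alike at (160,341)
- brown look-alike at (256,466)
- single or tube holders at (380,348) and (328,201)

I choose (256,332). The carriage is at (618,283), with tapped holes near (629,240) and (618,324) and posts at (649,251) and (642,312).

```bash
python3 - <<'E'
from h import *
W=np.load('top.npy');I=np.load('top_img.npy')
# crops (orig px): holder, carriage
a=I[190:275,160:200+15];b=I[140:260,400:480]
a=cv2.resize(a[:, :, ::-1],None,fx=6,fy=6,interpolation=cv2.INTER_CUBIC);b=cv2.resize(b[:,:,::-1],None,fx=5,fy=5,interpolation=cv2.INTER_CUBIC)
c=np.zeros((600,800,3),np.uint8);c[:a.shape[0],:a.shape[1]]=a;c[:600,380:780]=b;cv2.imwrite('pics/crop.png',c)
def rect(u0,u1,v0,v1,z0,z1,n):
    P=W[v0:v1,u0:u1].reshape(-1,3);P=P[(P[:,2]>z0)&(P[:,2]<z1)]
    r=cv2.minAreaRect(P[:,:2].astype(np.float32)*1000);print(n,len(P),r,np.median(P[:,2]))
rect(162,200,190,275,0.003,.05,'holder all')
rect(162,200,190,275,0.03,.05,'holder block')
rect(400,462,150,245,0.044,.054,'carriage')
rect(440,465,160,230,0.07,.09,'posts')
E
```

```text
holder all 925 ((446.4064636230469, 327.3541564941406), (164.6291961669922, 78.51557922363281), 0.9582511782646179) 0.03221450533580666
holder block 474 ((448.9920959472656, 328.5926513671875), (115.86820220947266, 26.56247329711914), 4.386938095092773) 0.0382756889967925
carriage 2629 ((520.24853515625, -243.07598876953125), (83.99862670898438, 176.38339233398438), 79.24857330322266) 0.048826299518960566
posts 186 ((514.52490234375, -272.5165100097656), (17.926603317260742, 115.6429672241211), 78.46426391601562) 0.07833259195077709
```

View pics/crop.png

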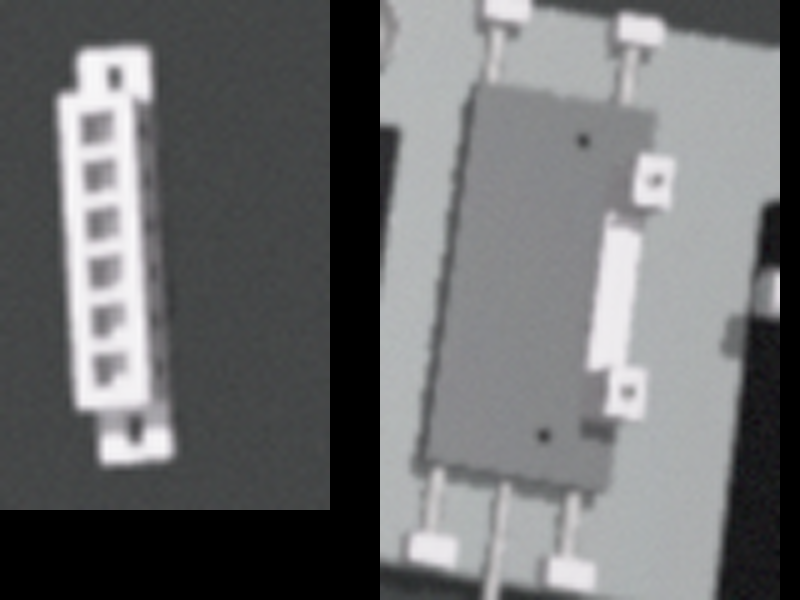

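The crop shows the aluminium six-cell part, with block corners at crop (58,95) and (78,408), yaw about 4°. It also shows the carriage, with holes at crop (583,140) and (544,435). I'll travel to above the holder and check it there with the wrist camera.

Call:
send_rows(deltas=[[[0.03,-0.037,0,0,0,0,1],[0.03,-0.037,0,0,0,0,1],[0.03,-0.037,0,0,0,0,1],[0.03,-0.037,0,0,0,0,1],[0.03,-0.037,0,0,0,0,1],[0.03,-0.037,0,0,0,0,1],[0.03,-0.037,0,0,0,0,1],[0.03,-0.037,0,0,0,0,1],[0.03,-0.037,0,0,0,0,1],[0.03,-0.037,0,0,0,0,1],[0.03,-0.037,0,0,0,0,1],[0.03,-0.037,0,0,0,0,1]]])

```text
time_s: 1.6
position: [0.3715, 0.0549, 0.2563]
tool_rot: [[0.909, 0.416, 0.0], [0.416, -0.909, -0.0], [0.0, 0.0, -1.0]]
ft_force: [0.6, -1.0, 0.2]
grip_width: 0.0855
gripper_force: 0.0
```

Call:
send_rows(deltas=[[[0.03,-0.037,0,0,0,0,1],[0.03,-0.037,0,0,0,0,1],[0.03,-0.037,0,0,0,0,1],[0.03,-0.037,0,0,0,0,1],[0.03,-0.037,0,0,0,0,1],[0.02,-0.018,0,0,0,0.12,1],[0,0,0,0,0,0.12,1],[0,0,0,0,0,0.115,1],[0,0,0,0,0,0,1],[0,0,0,0,0,0,1]]])

```text
time_s: 2.85
position: [0.4416, 0.3085, 0.2562]
tool_rot: [[0.997, 0.076, -0.0], [0.076, -0.997, -0.0], [-0.0, 0.0, -1.0]]
ft_force: [-0.3, 0.4, 0.8]
grip_width: 0.0858
gripper_force: 0.0
```

```bash
python3 - <<'E'
from h import *
s=telemetry.observe();d=optics.get_image('wrist');W=cloud(d,s)
print(s['time_s'],s['position'],np.array(s['tool_rot']),s['ft_force'],np.array(s['hand_eye']) if 'hand_eye' in s else np.array(d['hand_eye']))
cv2.imwrite('pics/w1.png',cv2.resize(d['image'][:,:,::-1],(800,600)))
m=(W[...,2]>.03)&(W[...,2]<.05)&(abs(W[...,0]-.449)<.1)&(abs(W[...,1]-.33)<.05)
P=W[m];r=cv2.minAreaRect(P[:,:2].astype(np.float32)*1000);print('block',r,np.median(P[:,2]))
m=(W[...,2]>.003)&(W[...,2]<.01)&(abs(W[...,0]-.449)<.1)&(abs(W[...,1]-.33)<.03)
P=W[m];print('flange',P[:,:2].min(0),P[:,:2].max(0),np.median(P[:,2]))
# tapped holes from top
t=optics.get_image('top');K=t['K'];R=cv2.Rodrigues(np.array(t['rvec'],float))[0];T=np.array(t['tvec']).ravel()
for u,v in [(440.1,167.5),(432.3,226.5)]:
    ray=R.T@np.linalg.solve(K,[u,v,1]);c=-R.T@T;print('hole',c+ray*(.05-c[2])/ray[2])
E
```

```text
2.85 [0.4416 0.3085 0.2562] [[ 0.9971  0.0758 -0.0003]
 [ 0.0758 -0.9971 -0.0001]
 [-0.0003  0.0001 -1.    ]] [-0.271   0.36    0.7691] [[ 0.0001 -0.9543 -0.2988  0.0764]
 [ 1.     -0.0002  0.0008  0.0013]
 [-0.0008 -0.2988  0.9543 -0.1181]
 [ 0.      0.      0.      1.    ]]
block ((450.6532287597656, 326.9071044921875), (115.16542053222656, 25.74783706665039), 4.037365913391113) 0.040556204049324335
flange [0.3552 0.3047] [0.53   0.3549] 0.006702025024253377
hole [ 0.5859 -0.2651  0.05  ]
hole [ 0.4526 -0.2395  0.05  ]
```

View pics/w1.png

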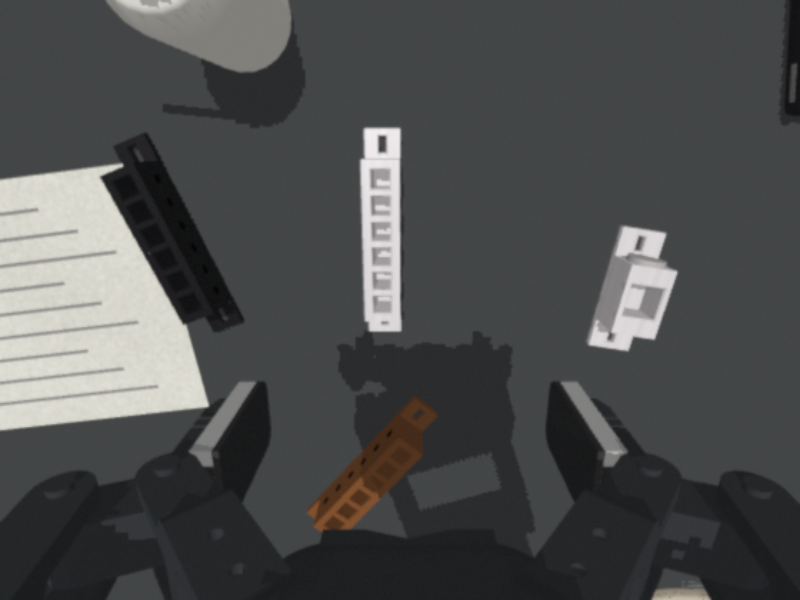

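The wrist view confirms it: the silver six-cell holder runs from (382,128) to (385,330), between the open fingers, and is clear of the black and brown ones. I'll shift over it and descend.

Call:
send_rows(deltas=[[[0.0104,-0.0178,0.025,0,0,0.005,1],[0,0,0.035,0,0,0,1],[0,0,0.035,0,0,0,1],[0,0,0.035,0,0,0,1],[0,0,0.03,0,0,0,1],[0,0,0.025,0,0,0,1],[0,0,0.02,0,0,0,1],[0,0,0.014,0,0,0,1],[0,0,0,0,0,0,1]]])

```text
time_s: 4.08
position: [0.4505, 0.327, 0.0367]
tool_rot: [[0.998, 0.069, -0.001], [0.069, -0.998, -0.001], [-0.001, 0.0, -1.0]]
ft_force: [-0.5, 1.1, 0.5]
grip_width: 0.0853
gripper_force: 0.0
```

Call:
send_rows(deltas=[[[0,0,0,0,0,0,0.2],[0,0,0,0,0,0,-0.2],[0,0,0,0,0,0,-0.5],[0,0,0,0,0,0,-1],[0,0,0,0,0,0,-1],[0,0,0,0,0,0,-1],[0,0,0,0,0,0,-1]]], squeeze=60)

```text
time_s: 4.95
position: [0.451, 0.3273, 0.038]
tool_rot: [[0.998, 0.069, 0.001], [0.069, -0.998, 0.0], [0.001, -0.0, -1.0]]
ft_force: [-1.2, -1.2, 5.8]
grip_width: 0.0252
gripper_force: 61.0
```

Call:
send_rows(deltas=[[[0,0,-0.005,0,0,0,-1],[0,0,-0.015,0,0,0,-1],[0,0,-0.025,0,0,0,-1],[0,0,-0.03,0,0,0,-1],[0,0,-0.03,0,0,0,-1],[0,0,-0.03,0,0,0,-1],[0,0,-0.02,0,0,0,-1],[0,0,-0.01,0,0,0,-1],[0,0,0,0,0,0,-1],[0,0,0,0,0,0,-1]]])

```text
time_s: 6.2
position: [0.4504, 0.3269, 0.2015]
tool_rot: [[0.998, 0.069, -0.002], [0.069, -0.998, -0.001], [-0.002, 0.001, -1.0]]
ft_force: [-0.1, 0.6, -2.7]
grip_width: 0.0253
gripper_force: 59.9
```

```bash
python3 - <<'E'
from h import *
s=telemetry.observe();d=optics.get_image('wrist');W=cloud(d,s)
R=np.array(s['tool_rot']);p=np.array(s['position']);print(p,R,s['ft_force'],s['wrist_torque'],s['grip_width'])
cv2.imwrite('pics/w2.png',cv2.resize(d['image'][:,:,::-1],(800,600)))
T=(W-p)@R  # tool coords
np.save('w2.npy',T)
m=(abs(T[...,2]-.000)<.012)&(abs(T[...,1])<.016)&(abs(T[...,0])<.1)
P=T[m];print('block in tool',cv2.minAreaRect(P[:,:2].astype(np.float32)*1000),np.median(P[:,2]),P[:,0].min(),P[:,0].max())
m=(abs(T[...,2]-.032)<.012)&(abs(T[...,1])<.018)&(abs(T[...,0])<.1)
P=T[m];print('flange',len(P),P.min(0),P.max(0),np.median(P,0))
A=np.array([.5193,-.2523]);print('dist tool',R.T@np.r_[A-p[:2],0],'yaw',np.degrees(np.arctan2(R[1,0],R[0,0])))
E
```

```text
[0.4504 0.3269 0.2015] [[ 0.9976  0.0687 -0.0016]
 [ 0.0687 -0.9976 -0.0007]
 [-0.0016  0.0006 -1.    ]] [-0.0941  0.5574 -2.652 ] [ 0.0055 -0.0168 -0.0234] 0.02531229403151491
block in tool ((10.782909393310547, -0.0035552978515625), (31.98911476135254, 95.10511779785156), 89.80217742919922) -0.002358709134850229 -0.036761160202429616 0.05837751626756226
flange 3815 [ 0.0021 -0.0174  0.02  ] [0.0788 0.0176 0.0379] [0.0633 0.0017 0.0311]
dist tool [0.029  0.5826 0.0003] yaw 3.9371573142803116
```

View pics/w2.png

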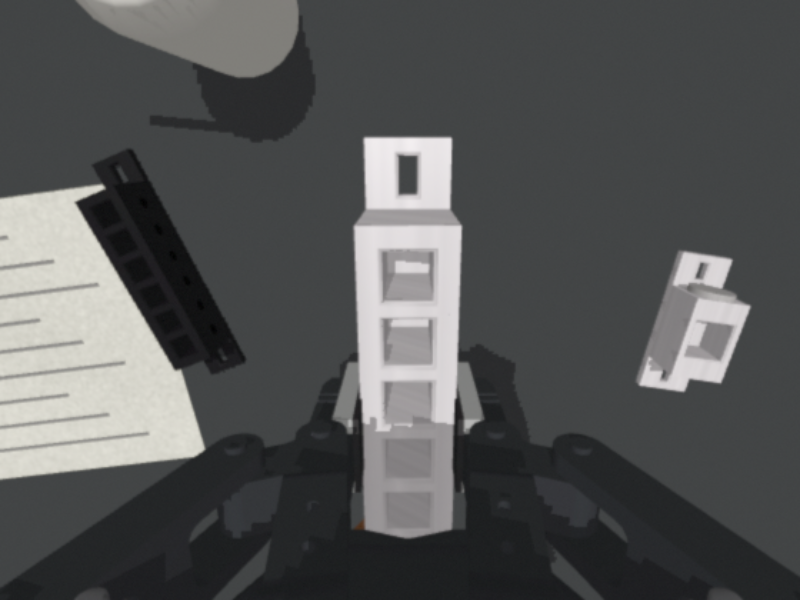

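Held square: in tool x the far foot end is at 78.8 mm and the block end at 58.4 mm, so the holder is centred on the TCP. I'll travel to above the carriage, 8 mm clear of the fence.

Call:
send_rows(deltas=[[[0.001,0.02,0,0,0,0,-1],[0.002,0.04,0,0,0,0,-1],[0.0025,0.047,0,0,0,0,-1],[0.0025,0.047,0,0,0,0,-1],[0.0025,0.047,0,0,0,0,-1],[0.0025,0.047,0,0,0,0,-1],[0.0025,0.047,0,0,0,0,-1],[0.0025,0.047,0,0,0,0,-1],[0.0025,0.047,0,0,0,0,-1],[0.0025,0.047,0,0,0,0,-1],[0.0025,0.047,0,0,0,0,-1],[0.0025,0.042,0,0,0,0,-1]]])

```text
time_s: 7.75
position: [0.5139, -0.1972, 0.2019]
tool_rot: [[0.998, 0.068, -0.001], [0.068, -0.998, 0.0], [-0.001, -0.0, -1.0]]
ft_force: [0.7, -0.3, -3.0]
grip_width: 0.0252
gripper_force: 59.9
```

Call:
send_rows(deltas=[[[0.002,0.03,0,0,0,0,-1],[0.002,0.02,0,0,0,0.05,-1],[0.0,0.0,0,0,0,0.1,-1],[0.0,0.0,0,0,0,0.108,-1],[0,0,0,0,0,0,-1],[0,0,0,0,0,0,-1],[0,0,0,0,0,0,-1]]])

```text
time_s: 8.62
position: [0.5221, -0.2442, 0.2023]
tool_rot: [[0.982, -0.187, -0.0], [-0.187, -0.982, 0.0], [-0.0, -0.0, -1.0]]
ft_force: [-0.0, 0.2, -3.5]
grip_width: 0.0251
gripper_force: 59.9
```

```bash
python3 - <<'E'
from h import *
s=telemetry.observe();d=optics.get_image('wrist');W=cloud(d,s)
R=np.array(s['tool_rot']);p=np.array(s['position']);print(p,R,s['ft_force'],s['wrist_torque'],s['grip_width'])
cv2.imwrite('pics/w3.png',cv2.resize(d['image'][:,:,::-1],(800,600)))
np.save('w3.npy',W)
print('yaw',np.degrees(np.arctan2(R[1,0],R[0,0])))
# fence posts tops (z~.08), carriage (z~.05)
th=np.radians(-10.87);F=np.array([[np.cos(th),-np.sin(th)],[np.sin(th),np.cos(th)]])
L=(W[...,:2]-[.5193,-.2523])@F
m=(abs(W[...,2]-.08)<.006)&(L[...,1]<-.005)&(L[...,1]>-.04)&(abs(L[...,0])<.07)
print('far post',m.sum(),L[m].min(0),L[m].max(0),np.median(W[m][:,2]))
m=(abs(W[...,2]-.05)<.005)&(L[...,1]<.06)&(L[...,1]>-.04)&(abs(L[...,0])<.1)
print('carr',m.sum(),np.percentile(L[m],[.5,99.5],axis=0),np.median(W[m][:,2]))
# top view too
t=optics.get_image('top');cv2.imwrite('pics/t3.png',t['image'][:,:,::-1])
E
```

```text
[ 0.5221 -0.2442  0.2023] [[ 0.9823 -0.1872 -0.    ]
 [-0.1872 -0.9823  0.0001]
 [-0.0001 -0.     -1.    ]] [-0.0114  0.2423 -3.4798] [-0.0051 -0.0251 -0.0596] 0.02507527355852986
yaw -10.788522106319766
far post 751 [-0.0435 -0.0317] [ 0.0591 -0.0155] 0.08068620496602791
carr 4988 [[-0.0511 -0.0343]
 [ 0.0888  0.0482]] 0.05063008408277078
```

View pics/w3.png

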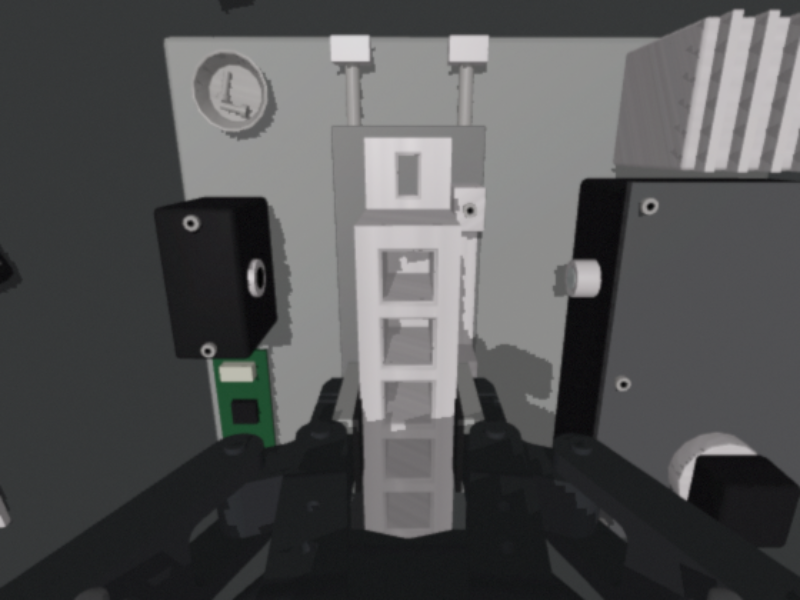

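The wrist view shows the carriage under the holder, with the far post at (469,208) and the far hole still hidden under the foot. The x error is about 0.5 mm and the gap to the fence about 11 mm. Next I'll check the yaw from the carriage's left edge and the far edge of the base.

```bash
python3 - <<'E'
from h import *
W=np.load('w3.npy');th=np.radians(-10.79);F=np.array([[np.cos(th),-np.sin(th)],[np.sin(th),np.cos(th)]])
L=(W[...,:2]-[.5193,-.2523])@F
def edge(zc,ax,lo,hi,rng,f):
    m=(abs(W[...,2]-zc)<.004);a=[];b=[]
    o=1-ax
    for x in np.arange(*rng,.004):
        k=m&(abs(L[...,ax]-x)<.002)&(L[...,o]>lo)&(L[...,o]<hi)
        if k.sum()>5:a.append(x);b.append(f(L[...,o][k]))
    c=np.polyfit(a,b,1);print(len(a),c,np.degrees(np.arctan(c[0])),np.std(np.array(b)-np.polyval(c,a)))
edge(.05,0,.02,.07,(-.03,.084),np.max)     # carriage left edge
edge(.05,1,.07,.1,(-.028,.046),np.max)     # carriage far edge
edge(.03,1,.1,.16,(-.06,.135),np.max)      # base far edge
edge(.055,0,-.035,-.01,(-.03,.03),np.min)
E
```

```text
29 [0.0003 0.048 ] 0.017929730025728643 0.00025448909151754603
19 [0.0003 0.0888] 0.017195005272146686 2.3700109175245267e-05
46 [0.0181 0.1334] 1.03528555604362 0.004556375609853597
15 [-0.0011 -0.0334] -0.061696447305833485 0.0006911017405712355
```

Yaw agrees within 0.05°. Descending, with slow last millimetres.

Call:
send_rows(deltas=[[[-0.0005,0,0.01,0,0,0,-1],[0,0,0.02,0,0,0,-1],[0,0,0.022,0,0,0,-1],[0,0,0.02,0,0,0,-1],[0,0,0.016,0,0,0,-1],[0,0,0.011,0,0,0,-1],[0,0,0.006,0,0,0,-1],[0,0,0.003,0,0,0,-1],[0,0,0.002,0,0,0,-1],[0,0,0,0,0,0,-1],[0,0,0,0,0,0,-1]]])

```text
time_s: 10.1
position: [0.5218, -0.2443, 0.0926]
tool_rot: [[0.982, -0.188, 0.0], [-0.188, -0.982, -0.0], [0.001, 0.0, -1.0]]
ft_force: [-0.2, -0.3, -2.2]
grip_width: 0.0249
gripper_force: 59.9
```

Call:
send_rows(deltas=[[[0,0,0.0007,0,0,0,-1],[0,0,0.0007,0,0,0,-1],[0,0,0.0006,0,0,0,-1],[0,0,0,0,0,0,-1],[0,0,0,0,0,0,-1]]])

```text
time_s: 10.72
position: [0.5217, -0.2442, 0.0903]
tool_rot: [[0.982, -0.188, 0.0], [-0.188, -0.982, -0.0], [0.0, 0.0, -1.0]]
ft_force: [0.5, 0.0, -2.5]
grip_width: 0.0249
gripper_force: 59.9
```

Call:
send_rows(deltas=[[[0,0,0.0005,0,0,0,-1],[0,0,0.0005,0,0,0,-1],[0,0,0,0,0,0,-1],[0,0,0,0,0,0,-1]]])

```text
time_s: 11.22
position: [0.5217, -0.2442, 0.0893]
tool_rot: [[0.982, -0.188, 0.0], [-0.188, -0.982, 0.0], [0.0, -0.0, -1.0]]
ft_force: [-0.3, 0.1, -2.3]
grip_width: 0.0249
gripper_force: 59.9
```

Call:
send_rows(deltas=[[[0,0,0.0004,0,0,0,-1],[0,0,0.0004,0,0,0,-1],[0,0,0,0,0,0,-1],[0,0,0,0,0,0,-1]]])

```text
time_s: 11.72
position: [0.5217, -0.2442, 0.0885]
tool_rot: [[0.982, -0.188, 0.0], [-0.188, -0.982, -0.0], [0.0, 0.0, -1.0]]
ft_force: [-0.1, -0.1, -2.0]
grip_width: 0.0252
gripper_force: 59.9
```

Call:
send_rows(deltas=[[[0,0,0.0004,0,0,0,-1],[0,0,0.0004,0,0,0,-1],[0,0,0,0,0,0,-1],[0,0,0,0,0,0,-1]]])

```text
time_s: 12.22
position: [0.5217, -0.2442, 0.088]
tool_rot: [[0.982, -0.188, 0.0], [-0.188, -0.982, -0.0], [0.0, 0.0, -1.0]]
ft_force: [-1.6, 0.9, 2.7]
grip_width: 0.025
gripper_force: 60.4
```

Contact with the carriage: fz went from -2.3 to +2.7 N. Now I'll slide towards the fence, which is tool +y.

Call:
send_rows(deltas=[[[0,0.001,0,0,0,0,-1],[0,0.0015,0,0,0,0,-1],[0,0.0015,0,0,0,0,-1],[0,0.0015,0,0,0,0,-1],[0,0.001,0,0,0,0,-1],[0,0,0,0,0,0,-1],[0,0,0,0,0,0,-1]]])

```text
time_s: 13.1
position: [0.5207, -0.2507, 0.088]
tool_rot: [[0.982, -0.188, 0.001], [-0.188, -0.982, -0.0], [0.001, 0.0, -1.0]]
ft_force: [0.5, 3.5, 5.2]
grip_width: 0.0253
gripper_force: 60.9
```

Call:
send_rows(deltas=[[[0,0.0005,0,0,0,0,-1],[0,0.0005,0,0,0,0,-1],[0,0.0005,0,0,0,0,-1],[0,0,0,0,0,0,-1]]])

```text
time_s: 13.6
position: [0.5204, -0.2521, 0.088]
tool_rot: [[0.982, -0.188, 0.001], [-0.188, -0.982, -0.0], [0.001, -0.0, -1.0]]
ft_force: [0.9, 4.0, 5.1]
grip_width: 0.025
gripper_force: 60.9
```

Call:
send_rows(deltas=[[[0,0.0005,-0.0002,0,0,0,-1],[0,0.0005,0,0,0,0,-1],[0,0,0,0,0,0,-1]]])

```text
time_s: 13.98
position: [0.52, -0.2532, 0.0879]
tool_rot: [[0.982, -0.188, 0.0], [-0.188, -0.982, -0.0], [0.0, 0.0, -1.0]]
ft_force: [1.6, 2.5, 3.6]
grip_width: 0.0251
gripper_force: 60.8
```

Call:
send_rows(deltas=[[[0,0.0004,0,0,0,0,-1],[0,0.0004,0,0,0,0,-1],[0,0,0,0,0,0,-1]]])

```text
time_s: 14.35
position: [0.52, -0.2534, 0.088]
tool_rot: [[0.982, -0.188, 0.0], [-0.188, -0.982, 0.001], [0.0, -0.001, -1.0]]
ft_force: [2.2, 6.3, 4.8]
grip_width: 0.0251
gripper_force: 60.9
```

Call:
send_rows(deltas=[[[0,0.0004,0,0,0,0,-1],[0,0,0,0,0,0,-1],[0,0,0,0,0,0,-1]]])

```text
time_s: 14.72
position: [0.52, -0.2535, 0.088]
tool_rot: [[0.982, -0.188, 0.0], [-0.188, -0.982, 0.001], [0.0, -0.001, -1.0]]
ft_force: [2.2, 8.5, 4.2]
grip_width: 0.0249
gripper_force: 60.9
```

```bash
python3 - <<'E'
from h import *
s=telemetry.observe();d=optics.get_image('wrist')
R=np.array(s['tool_rot']);p=np.array(s['position']);print(s['time_s'],p,R,s['wrist_torque'],'tool F',R.T@s['ft_force'],'yaw',np.degrees(np.arctan2(R[1,0],R[0,0])))
T=(cloud(d,s)-p)@R
cv2.imwrite('pics/w4.png',cv2.resize(d['image'][60:340,120:440,::-1],(685,600),interpolation=cv2.INTER_CUBIC))
m=(abs(T[...,2]-.008)<.006)&(T[...,1]>.0135)&(T[...,1]<.04)&(T[...,0]>.03)&(T[...,0]<.07)
P=T[m];print('far post',P.min(0),P.max(0))
m=(abs(T[...,2]+.002)<.004)&(abs(T[...,1])<.02)&(T[...,0]>.02)&(T[...,0]<.07)
P=T[m];print('block',np.percentile(P,[.5,99.5],axis=0))
t=optics.get_image('top');cv2.imwrite('pics/t4.png',cv2.resize(t['image'][140:260,390:490,::-1],(500,600),interpolation=cv2.INTER_CUBIC))
E
```

```text
14.725 [ 0.52   -0.2535  0.088 ] [[ 0.9821 -0.1883  0.0004]
 [-0.1883 -0.9821  0.0013]
 [ 0.0002 -0.0014 -1.    ]] [ 1.2001 -0.5026 -0.2062] tool F [ 0.5572 -8.7777 -4.1814] yaw -10.854495869864412
far post [0.0367 0.0136 0.0024] [0.0587 0.0304 0.0138]
block [[ 0.0201 -0.0116 -0.0041]
 [ 0.0586  0.0142  0.0017]]
```

View pics/w4.png

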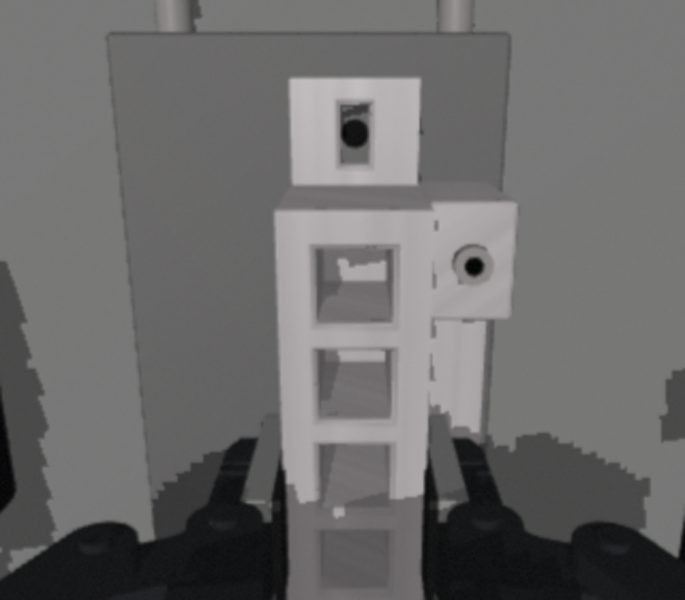

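The wrist view shows the hole inside the slot at (354,133) and the block's right side flush on the post at (432,215). Block and post ends line up in x. The wrist moment says the near post carries more of the load, so I'll trim yaw slightly and bring the push to about 11 N.

Call:
send_rows(deltas=[[[0,0.0003,0,0,0,0.002,-1],[0,0.0002,0,0,0,0.001,-1],[0,0,0,0,0,0,-1],[0,0,0,0,0,0,-1]]])

```text
time_s: 15.32
position: [0.52, -0.2535, 0.088]
tool_rot: [[0.982, -0.191, 0.0], [-0.191, -0.982, 0.002], [0.0, -0.002, -1.0]]
ft_force: [3.9, 10.3, 5.6]
grip_width: 0.0249
gripper_force: 61.0
```

```bash
python3 - <<'E'
from h import *
s=telemetry.observe()
R=np.array(s['tool_rot']);p=np.array(s['position']);print(s['time_s'],p,s['wrist_torque'],'tool F',R.T@s['ft_force'],'yaw',np.degrees(np.arctan2(R[1,0],R[0,0])))
E
```

```text
15.325 [ 0.52   -0.2535  0.088 ] [ 1.5476 -0.5462  0.0413] tool F [  1.8719 -10.8883  -5.6087] yaw -10.983019906550535
```

Balanced: moment 0.04 N·m and push about 11 N. Holding.

Call:
send_rows(deltas=[[[0,0,0,0,0,0,-1],[0,0,0,0,0,0,-1],[0,0,0,0,0,0,-1],[0,0,0,0,0,0,-1],[0,0,0,0,0,0,-1],[0,0,0,0,0,0,-1],[0,0,0,0,0,0,-1],[0,0,0,0,0,0,-1],[0,0,0,0,0,0,-1],[0,0,0,0,0,0,-1],[0,0,0,0,0,0,-1],[0,0,0,0,0,0,-1]]])

```text
time_s: 16.82
position: [0.52, -0.2535, 0.088]
tool_rot: [[0.982, -0.191, 0.0], [-0.191, -0.982, 0.002], [0.0, -0.002, -1.0]]
ft_force: [4.3, 10.4, 5.2]
grip_width: 0.0252
gripper_force: 61.0
```

```bash
python3 - <<'E'
from h import *
s=telemetry.observe();R=np.array(s['tool_rot']);print(s['time_s'],s['position'],s['wrist_torque'],'tool F',R.T@s['ft_force'])
d=optics.get_image('scene');cv2.imwrite('pics/s5.png',cv2.resize(d['image'][235:400,50:240,::-1],(690,600),interpolation=cv2.INTER_CUBIC))
t=optics.get_image('wrist');cv2.imwrite('pics/w5.png',t['image'][:,:,::-1])
E
```

```text
16.825 [ 0.52   -0.2535  0.088 ] [ 1.5313 -0.622   0.0733] tool F [  2.2515 -11.0259  -5.1531]
```

View pics/s5.png

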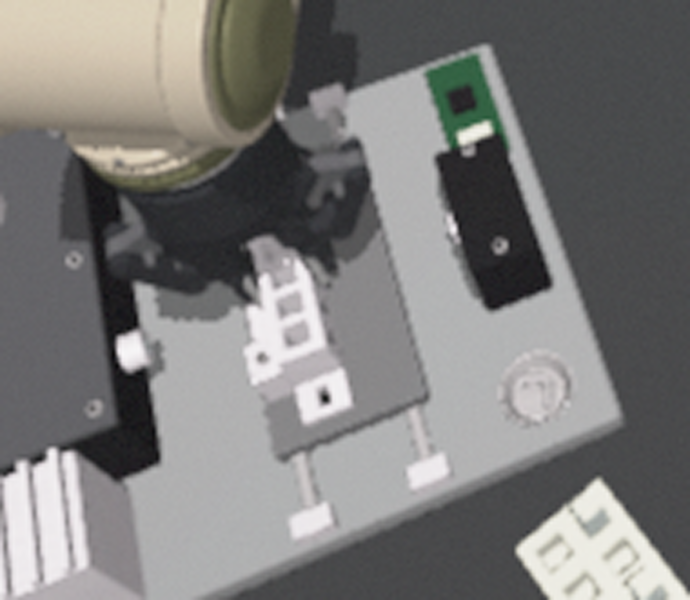

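The scene view shows the holder seated at (300,330) against the post at (260,350), with a dark hole visible in the slot at (323,397). I'll hold about 3 s more and hand in.

Call:
send_rows(deltas=[[[0,0,0,0,0,0,-1],[0,0,0,0,0,0,-1],[0,0,0,0,0,0,-1],[0,0,0,0,0,0,-1],[0,0,0,0,0,0,-1],[0,0,0,0,0,0,-1],[0,0,0,0,0,0,-1],[0,0,0,0,0,0,-1],[0,0,0,0,0,0,-1],[0,0,0,0,0,0,-1],[0,0,0,0,0,0,-1],[0,0,0,0,0,0,-1]]])

```text
time_s: 18.42
position: [0.52, -0.2535, 0.088]
tool_rot: [[0.982, -0.191, 0.0], [-0.191, -0.982, 0.002], [0.0, -0.002, -1.0]]
ft_force: [3.0, 10.5, 5.6]
grip_width: 0.0247
gripper_force: 61.0
```

Call:
send_rows(deltas=[[[0,0,0,0,0,0,-1],[0,0,0,0,0,0,-1],[0,0,0,0,0,0,-1],[0,0,0,0,0,0,-1],[0,0,0,0,0,0,-1],[0,0,0,0,0,0,-1],[0,0,0,0,0,0,-1],[0,0,0,0,0,0,-1],[0,0,0,0,0,0,-1],[0,0,0,0,0,0,-1],[0,0,0,0,0,0,-1],[0,0,0,0,0,0,-1]]])

```text
time_s: 19.92
position: [0.52, -0.2535, 0.088]
tool_rot: [[0.982, -0.191, 0.001], [-0.191, -0.982, 0.002], [0.0, -0.002, -1.0]]
ft_force: [3.1, 9.2, 5.1]
grip_width: 0.025
gripper_force: 61.0
```

```bash
python3 - <<'E'
from h import *
s=telemetry.observe();R=np.array(s['tool_rot']);f=R.T@s['ft_force'];print(s['time_s'],f,s['wrist_torque'])
if 8<-f[1]<14: print(env.close_job())
E
```

```text
19.925 [ 1.2847 -9.6273 -5.0599] [ 1.5548 -0.6087  0.0605]
the job is handed in; nothing more can be done
None
```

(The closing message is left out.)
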